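# Draw a cut iron coupon out of the saw vise to its length stop with a hooked pick

### The arm

A 6-joint arm with a two-finger parallel gripper is mounted at the origin on a cart in front of the work surface, level with it; the furniture and walls round the work are solid. World frame = base frame: x ahead of the robot, y to its left, z up, the work surface at z = 0. Lengths are in m, angles in rad, forces in N, time in s.
With the tool pointing down it reaches from about 0.325 to 0.85 m from the base axis. Payload 15.5 kg.
Tool frame: the origin (TCP) lies at the very end of the fingers, on their centre line; the grasp point (between the pads) lies 19 mm behind it; x points along the fingers, y is the direction in which the jaws open and shut, and the axes are right-handed (so a half turn about x gives the same grasp; the last joint's range is limited). The gripper opens to 91 mm and grips with 3 to 60 N. Pads are 32 mm wide; open, the fingers measure 118 mm over their backs; the gripper's body (76 mm by 178 mm) begins 60 mm behind the grasp point.
Start: joints at [-1.353, 0.494, 1.345, -0, 1.302, -0.096], TCP at [0.193, -0.594, 0.214] pointing down, gripper open.
Joint ranges: [-2.91, 2.91], [-0.82, 2.16], [0.22, 2.67], [-1.22, 4.37], [0.12, 2.79], [-3.08, 3.08]. Speed limits (rad/s): [1.89, 1.89, 2.57, 3.01, 3.01, 3.01].

### API

Orientations are given as a 3x3 rotation matrix whose columns are the frame's x, y, z axes.
In Python, from workcell import env gives the robot as it stands.
- The arm moves only by the tool jog_arm, never from a script. Its argument "moves" is a list of rows, each a list of 7 numbers: the shift along the tool's x, y, z in units of 40 mm (1.0 is 40 mm), then the turn, a rotation vector about the tool's x, y, z in units of 6 degrees (1.0 is 6 degrees), then the closure in counts, from 0 (fully open) to 255 (shut). In form: [[tx, ty, tz, ax, ay, az, hand], ...]. A call has 1 to 20 rows; each row shifts and turns the commanded pose from where the row before left it, along the tool's axes as they then stand; what a row does not reach is not made up. A row lasts 1/12 s, in which the tool goes at most 41.7 mm and 7.16 degrees, less where a joint would pass 70% of its speed; a pose out of reach is approached as far as the arm can. A call is refused whole if a number of a shift passes 1 or a number of a turn 1, either way. A call with a gripper value outside its range is refused whole. The fingers move at their own pace and stop on an object; the grip force is fixed at half the most. Time passes only in rows, so rows that do not move let the fingers close. It gives the time, the measured TCP pose, the force and the opening at its end, in the units of the state.
- env.read_state(): the state, without advancing time (a new reading comes with each control period).
- env.snapshot(name): name is "scene" or "top"; returns a dict with "pixels" (400x640x3 uint8, red, green, blue), "K" (3x3 intrinsics, pixels), "eye" and "attitude" of the camera in the world. Camera axes: x right, y down, z forward; pixel columns grow to the right and rows downward; lengths in m; the calibration is good to about 2 mm. A picture is of the moment at which its call begins. There is no depth.
- env.close_job(): hands the job in, once; it reports no verdict.
The state is a dict: "clock": time; "joint_pos": joint angles; "joint_velocities": joint speeds; "joint_torque": joint torques, N m; "tcp_pos": TCP position; "ee_rot": TCP orientation; "ft_force": force on the tool from outside, world axes, zero at the start; "moment": the same for the moment, N m; "finger_gap": finger opening in m.
Only numpy, scipy, OpenCV 4.12 (cv2) and the standard library are available. Lean on these libraries where they do the work, as an engineer would, in place of code of your own. Each camera call takes 0.05 s, during which the arm holds its last target.

### The job

A cut iron coupon sits trapped in the narrow channel of the saw vise. Take the hooked pick from its stand, reach down through the slit behind the coupon and drag it out of the mouth until it bears firmly against the length stop, and keep it there a moment with a pull of about 8 N on the stop; go gently, for over 12 N would shift the stop's setting. Then put the pick back down in its stand, upright as it stood, with the coupon left against the stop and everything else where it is.

Things in the scene. Friction and masses are not known exactly. Their poses are not given: they have to be found in the camera images.
- vise: Grey slotted specimen vise of a cut-off saw, fixed. Origin: centre of its underside; x lengthwise, its open mouth faces -x; z up. Dark base plate 92 mm wide, 12 mm thick, x = -130 to +65 mm; grey body 130 x 72 mm, x = -65 to +65, top at z = 40. The length stop sits on its -y flank. The coupon's channel runs along x at y = 0 (see mouth, slit_end).
- mouth (a point): Centre of the channel's floor at the vise's mouth (vise x = -65, z = 12 mm). The channel is 18.6 mm wide, 18 mm high (z = 12 to 30), straight from here to its closed rear wall (x = +59). A sprung jaw along its +y side squeezes the coupon, which so resists sliding with about 2 to 5 N. The base plate carries the floor on 65 mm before the mouth.
- slit_end (a point): Rear end of the slit, at the top of the vise (vise x = +59, y = 0, z = 40 mm). The slit, 10 mm wide, runs from here along y = 0 to the mouth and is open from above, between two cover strips (z = 30 to 40) that hold the coupon down in the wider channel below.
- stop: Length stop. Its boss, 28 x 16 x 24 mm with a thumbscrew (top 49 mm above the worktop), is fixed to the vise; origin: underside of the boss, axes as the vise's. An 8 mm rod clamped in it carries a flat steel finger (stop_rod_c0, 7 mm thick) across the mouth's line, 14 to 27 mm up. Its bearing face stands 10 to 30 mm before the mouth, set anew each time, not in the poses: feel for it.
- coupon: Cut cast-iron bar, 18 mm wide, 45 long, 16 high, about 0.09 kg, in the vise's channel under the covers; seen through the slit and from the mouth. Origin: centre of its underside; its y axis runs lengthwise and points out of the mouth, so its front and rear faces are at y = +22.5 and -22.5 mm. Its front face starts 15 to 35 mm inside the mouth.
- pick: Hooked pick, 90 g, upright in its stand. Origin: underside of the hook, on the shank's axis; z up. Round shank 5 mm thick; at its foot a hook 5 mm thick points to -x, nose at x = -11.5. Dark guard z = 32 to 36, x = -22 to 14, y = -10 to 10. Pale flat wooden handle z = 36 to 86, 28 mm along x, 14 mm thick along y: grip across y at z = 60.
- hook (a point): Nose of the pick's hook, 11.5 mm from the shank's axis, 2.5 mm above the hook's underside. The hook is hardened and brittle: never press it on the vise with over 20 N or on the coupon with over 20 N.
- stand: Grey block 70 x 84 x 38 mm, fixed, with an oblong well 22 mm (x) by 11 mm (y) in its middle, down to the worktop, and an empty 10 mm hole on either side. Origin: centre of its underside, under the well. The pick hangs in the well, guard on the block's top; its origin is then 6 mm above the worktop at x = +4.5 mm, y = 0, axes as the stand's. Play about 3 mm each way.
- dish: Shallow glass dish, 88 mm across, 15 mm high, beside the vise. Leave it alone. Origin: centre of its underside.
- mount: Black resin-mounted specimen, 25 mm across, 14 mm high, in the dish. Leave it alone. Origin: centre of its underside.
- offcut: Cut iron block 22 x 30 x 24 mm beside the vise. Leave it alone. Origin: centre of its underside.
- allen_key: Black hex key, 98 x 30 x 4 mm, lying beside the vise. Leave it alone. Origin: centre of its underside.
- canister: Grey canister with black cap, 38 mm across, 54 mm high, beside the stand. Leave it alone. Origin: centre of its underside.
Mind the look-alikes: they are no part of the job. Of the things that look like the pick, the middle-sized one is meant.

How it is judged:
On the way, in this order (a step that is already met when the one before it is completed fails the run):
1. the hook is down through the slit, in the channel behind the coupon (nose below z = 24 mm of the vise) (z of hook in the frame of vise below 0.024 m and y of hook in the frame of vise between -0.009 and 0.009 m and x of hook in the frame of vise below 0.06 m and y of hook in the frame of coupon below -0.02 m), for 0.1 s.
2. the pick holds the coupon firmly against the length stop (over 4 N on the stop and on the hook for 0.3 s) (contact force between coupon and stop above 4 N and contact force between pick and coupon above 4 N), for 0.3 s.
At the end, for the whole second after the job is handed in: the coupon lies flat in the channel, its front face within 2 mm of the length stop's finger; the pick stands back in its stand, upright within 0.12 rad, its guard down on the block (origin within 12 mm of the stand's centre and under 9 mm above its underside); pick and coupon at rest (y of stop_rod_c0 in the frame of coupon between 0.0235 and 0.028 m and z of coupon in the frame of vise between 0.009 and 0.016 m and horizontal distance between pick and stand below 0.012 m and z of pick in the frame of stand below 0.009 m and angle between pick's own z axis and vertical below 0.12 rad and linear speed of each of pick, coupon below 0.01 m/s); the robot touches nothing.
It fails at once if the coupon is pulled against the length stop with over 12 N (its setting would shift) (contact force between coupon and stop above 12 N).
It fails at once if the pick presses on the vise with over 20 N (contact force between pick and vise above 20 N).
It fails at once if the pick presses on the coupon with over 20 N (contact force between pick and coupon above 20 N).
It fails at once if a bystander (dish, specimen in it, offcut, hex key, canister) is moved by over 20 mm (distance of any of dish, mount, offcut, allen_key, canister from where it was at the start of the episode above 0.02 m).
It also fails if it takes over 58 s, if anything falls off the work surface, if the arm or the gripper's body presses on something with over 40 N, if the wrist force passes 120 N, or if a joint passes its speed limit or range.

## Working session

There is one attempt and no reset: what is moved stays moved. The work goes in short steps, Python scripts to look and compute and a tool call to move; the robot and the scene stay as the last step left them, time stands still between calls to the robot, and variables do not carry over. Pictures are saved under pics/ and viewed, and the job is handed in when it is done.

Besides the shell and the picture viewer there is one more tool, called after "Call:" in YAML: its name, and indented under it one key for each argument. jog_arm: Moves the arm, as the interface text tells. Its arguments: {"type":"object","properties":{"moves":{"type":"array"}},"required":["moves"]}

```bash
mkdir -p pics; ls; python3 - <<'E'
from workcell import env
import cv2,numpy as np
s=env.read_state()
for k,v in s.items(): print(k,np.round(v,4).tolist())
for n in ("scene","top"):
    d=env.snapshot(n); cv2.imwrite(f"pics/{n}0.png",d["pixels"][:,:,::-1]); print(n,d["K"],d["eye"],d["attitude"])
    np.savez(f"{n}0.npz",**d)
E
```

```text
pics
clock 0.0
joint_pos [-1.3525, 0.4942, 1.3462, 0.0, 1.3025, -0.0955]
joint_velocities [-0.0001, -0.0006, 0.0004, -0.0014, -0.0011, -0.0007]
joint_torque [0.0024, -87.8811, -38.1849, 0.071, 0.0532, -0.0002]
tcp_pos [0.1928, -0.5941, 0.2133]
ee_rot [[-0.0003, 0.3087, -0.9512], [0.0013, -0.9512, -0.3087], [-1.0, -0.0013, -0.0001]]
ft_force [0.2256, 0.1873, -0.2381]
moment [0.0376, -0.0216, -0.0304]
finger_gap 0.0914
scene [[388.08308842   0.         318.30533266]
 [  0.         388.08308842 203.639934  ]
 [  0.           0.           1.        ]] [ 0.09330423 -0.9616578   0.48440948] [[ 0.89835694 -0.1632729   0.407795  ]
 [-0.43908836 -0.36019442  0.82308043]
 [ 0.01249876 -0.91847806 -0.39527439]]
top [[409.09595758   0.         317.94327687]
 [  0.         409.09595758 197.52705344]
 [  0.           0.           1.        ]] [ 0.34256897 -0.09735361  0.97726577] [[-0.07906177 -0.97520911  0.20667952]
 [-0.99686016  0.0764353  -0.02067514]
 [ 0.00436497 -0.20766519 -0.97819022]]
```

View pics/scene0.png

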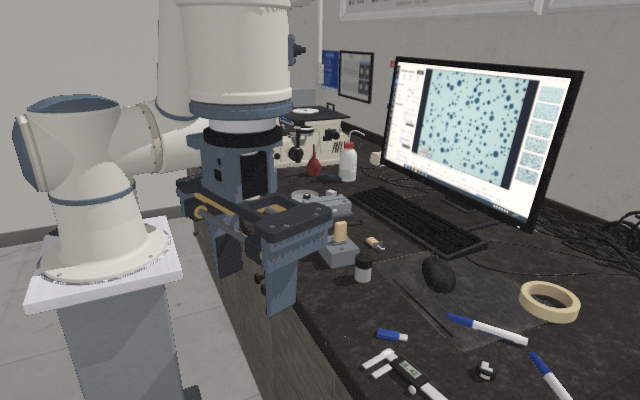

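View pics/top0.png

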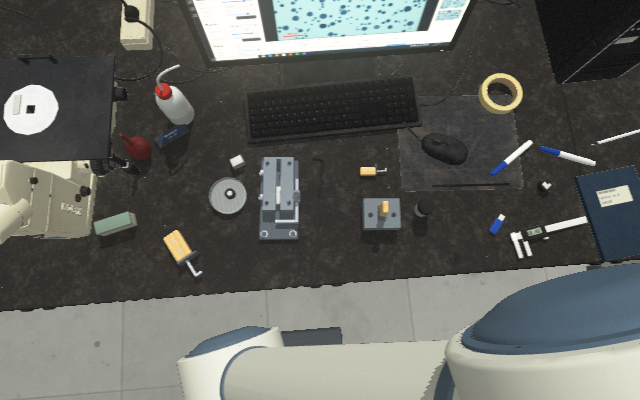

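```bash
cat > h.py <<'E'
import numpy as np,cv2
def ray(d,u,v):
    K=d["K"];c=np.array([(u-K[0,2])/K[0,0],(v-K[1,2])/K[1,1],1.]);return d["eye"],d["attitude"]@c
def onz(d,u,v,z):
    e,r=ray(d,u,v);return e+r*(z-e[2])/r[2]
def proj(d,p):
    c=d["attitude"].T@(np.asarray(p)-d["eye"]);q=d["K"]@c;return q[:2]/q[2]
E
python3 - <<'E'
import cv2
a=cv2.imread("pics/top0.png")
cv2.imwrite("pics/tv.png",cv2.resize(a[148:248,245:315],None,fx=6,fy=6,interpolation=cv2.INTER_CUBIC)[:600])
cv2.imwrite("pics/ts.png",cv2.resize(a[160:240,350:440],None,fx=7,fy=7,interpolation=cv2.INTER_CUBIC))
b=cv2.imread("pics/scene0.png")
cv2.imwrite("pics/sv.png",cv2.resize(b[175:295,285:395],None,fx=5,fy=5,interpolation=cv2.INTER_CUBIC))
E
```

```text
(no output)
```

View pics/tv.png

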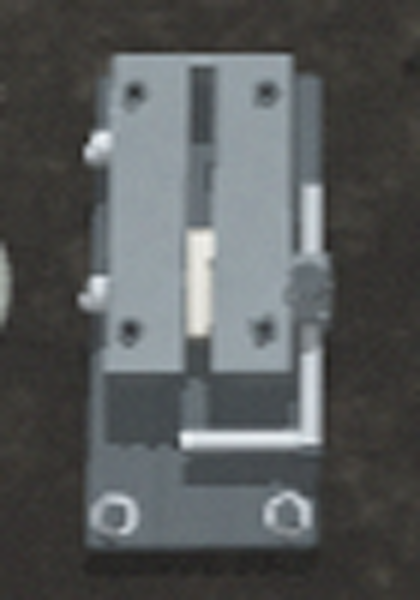

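View pics/ts.png

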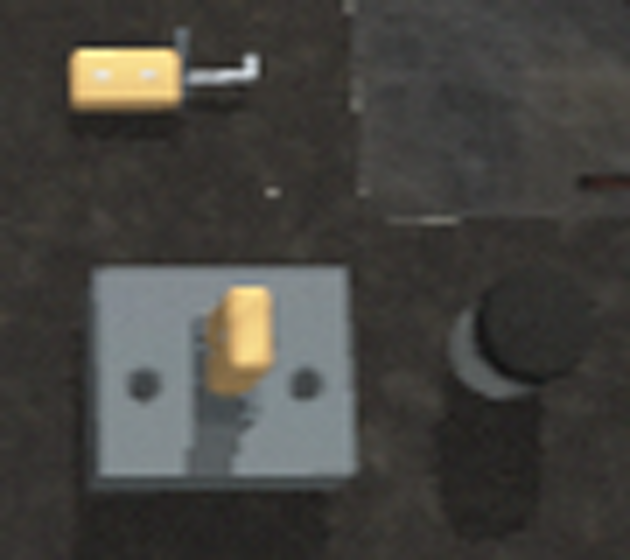

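View pics/sv.png

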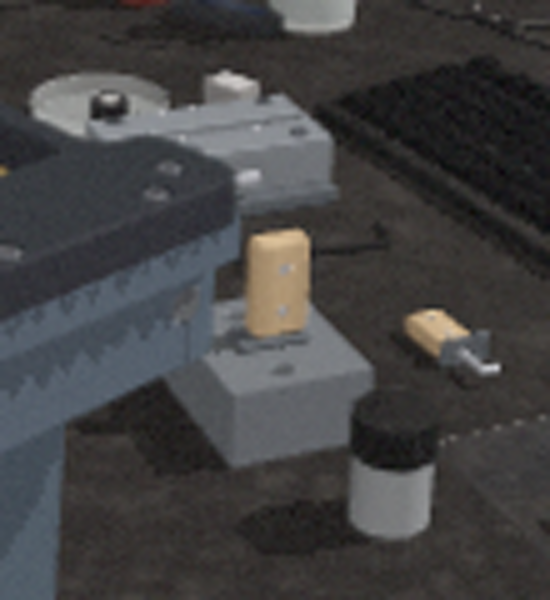

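```bash
python3 - <<'E'
import numpy as np
from h import *
d=dict(np.load("top0.npz"))
def V(x,y,z): return onz(d,(x+.5)/6-.5+245,(y+.5)/6-.5+148,z)
def S(x,y,z): return onz(d,(x+.5)/7-.5+350,(y+.5)/7-.5+160,z)
P=lambda n,p:print(n,np.round(p,4))
for n,c in dict(TL=(112,54),TR=(292,54),BL=(105,372),BR=(292,372),slT=(202,66),slB=(198,372)).items(): P(n,V(*c,.040))
P("base BL",V(88,548,.012));P("base BR",V(318,548,.012))
P("coupon front",V(199,338,.028));P("coupon rear",V(201,228,.028))
P("finger near",V(180,446,.027));P("finger far bearing",V(180,432,.027));P("finger far r",V(300,432,.027))
for n,c in dict(TL=(93,267),TR=(350,267),BR=(357,475),BL=(95,478),h1=(144,384),h2=(305,384)).items(): P("st"+n,S(*c,.038))
for n,c in dict(TL=(228,287),TR=(270,289),BR=(268,365),BL=(232,368)).items(): P("handle"+n,S(*c,.092))
E
```

```text
TL [0.6506 0.0053 0.04  ]
TR [ 0.645  -0.0662  0.04  ]
BL [0.5222 0.0146 0.04  ]
BR [ 0.5165 -0.0576  0.04  ]
slT [ 0.6428 -0.0301  0.04  ]
slB [ 0.5194 -0.0213  0.04  ]
base BL [0.4578 0.0282 0.012 ]
base BR [ 0.4507 -0.0619  0.012 ]
coupon front [ 0.5352 -0.0215  0.028 ]
coupon rear [ 0.5796 -0.0249  0.028 ]
finger near [ 0.493  -0.0115  0.027 ]
finger far bearing [ 0.4986 -0.0118  0.027 ]
finger far r [ 0.4949 -0.0586  0.027 ]
stTL [ 0.5323 -0.2223  0.038 ]
stTR [ 0.5256 -0.3083  0.038 ]
stBR [ 0.4556 -0.3022  0.038 ]
stBL [ 0.4614 -0.2157  0.038 ]
sth1 [ 0.4914 -0.2352  0.038 ]
sth2 [ 0.4872 -0.2886  0.038 ]
handleTL [ 0.5117 -0.257   0.092 ]
handleTR [ 0.51   -0.2701  0.092 ]
handleBR [ 0.4858 -0.2667  0.092 ]
handleBL [ 0.4858 -0.2553  0.092 ]
```

Call:
jog_arm:
  moves:
    - [0,0,0,0.94,0,0,130]
    - [0,0,0,0.94,0,0,130]
    - [0,0,0,0.94,0,0,130]
    - [0,0,0,0.93,0,0,130]
    - [0,-0.554,-0.435,0,0,0,130]
    - [0,-0.554,-0.435,0,0,0,130]
    - [0,-0.554,-0.435,0,0,0,130]
    - [0,-0.554,-0.435,0,0,0,130]
    - [0,-0.554,-0.435,0,0,0,130]
    - [0,-0.554,-0.435,0,0,0,130]
    - [0,-0.554,-0.435,0,0,0,130]
    - [0,-0.554,-0.435,0,0,0,130]
    - [0,-0.554,-0.435,0,0,0,130]
    - [0,-0.554,-0.435,0,0,0,130]
    - [0,-0.554,-0.435,0,0,0,130]
    - [0,-0.554,-0.435,0,0,0,130]
    - [0,-0.554,-0.435,0,0,0,130]
    - [0,-0.554,-0.435,0,0,0,130]
    - [0,-0.554,-0.435,0,0,0,130]
    - [0,-0.554,-0.435,0,0,0,130]

```text
clock: 1.77
tcp_pos: [0.499, -0.2617, 0.2137]
ee_rot: [[-0.0, -0.079, -0.997], [0.0, -0.997, 0.079], [-1.0, -0.0, 0.0]]
ft_force: [-0.2, -0.4, -0.4]
finger_gap: 0.0448
```

```bash
python3 - <<'E'
from workcell import env
import cv2,numpy as np
from h import *
d=env.snapshot("scene"); np.savez("scene1.npz",**d)
a=d["pixels"][:,:,::-1].copy()
cv2.imwrite("pics/s1.png",cv2.resize(a[150:290,270:400],None,fx=4,fy=4,interpolation=cv2.INTER_CUBIC))
# predicted features
yaw=-.07;R=np.array([[np.cos(yaw),-np.sin(yaw),0],[np.sin(yaw),np.cos(yaw),0],[0,0,1]]);c=np.array([.5838,-.026,0])
def cr(p): q=proj(d,p); return np.round([(q[0]-270+.5)*4-.5,(q[1]-150+.5)*4-.5],1)
for p in [(-.065,.036,.04),(-.065,-.036,.04),(.065,-.036,.04),(.065,.036,.04),(-.0865,0,.027)]: print(p,cr(c+R@p))
yaw=-.078;R=np.array([[np.cos(yaw),-np.sin(yaw),0],[np.sin(yaw),np.cos(yaw),0],[0,0,1]]);c=np.array([.4937,-.2621,0])
for p in [(-.035,-.042,.038),(.035,-.042,.038),(.035,.042,.038),(-.035,.042,.038),(-.0095,-.007,.092),(.0185,-.007,.092)]: print("st",p,cr(c+R@p))
E
```

```text
(-0.065, 0.036, 0.04) [128.1 198.1]
(-0.065, -0.036, 0.04) [162.8 235.1]
(0.065, -0.036, 0.04) [328.4 209.9]
(0.065, 0.036, 0.04) [286.6 175.6]
(-0.0865, 0, 0.027) [117.  236.7]
st (-0.035, -0.042, 0.038) [248.1 418.2]
st (0.035, -0.042, 0.038) [360.  396.4]
st (0.035, 0.042, 0.038) [297.9 332.6]
st (-0.035, 0.042, 0.038) [193.  351.2]
st (-0.0095, -0.007, 0.092) [267.3 298.4]
st (0.0185, -0.007, 0.092) [311.7 291. ]
```

View pics/s1.png

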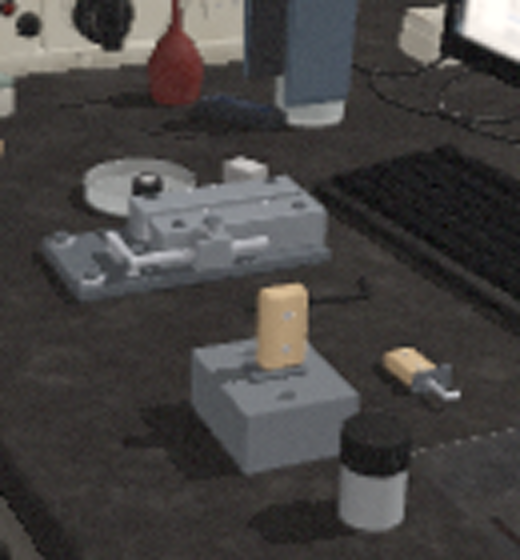

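Call:
jog_arm:
  moves:
    - [0.5,0,0,0,0,0,130]
    - [0.5,0,0,0,0,0,130]
    - [0.5,0,0,0,0,0,130]
    - [0.5,0,0,0,0,0,130]
    - [0.5,0,0,0,0,0,130]
    - [0.5,0,0,0,0,0,130]
    - [0.5,0,0,0,0,0,130]
    - [0.3,0,0,0,0,0,130]
    - [0.2,0,0,0,0,0,130]
    - [0.1,0,0,0,0,0,130]
    - [0.1,0,0,0,0,0,130]
    - [0,0,0,0,0,0,130]

```text
clock: 2.82
tcp_pos: [0.4984, -0.263, 0.0458]
ee_rot: [[-0.0, -0.079, -0.997], [0.0, -0.997, 0.079], [-1.0, -0.0, 0.0]]
ft_force: [-0.6, -1.1, 0.6]
finger_gap: 0.0448
```

Call:
jog_arm:
  moves:
    - [0,0,0,0,0,0,160]
    - [0,0,0,0,0,0,190]
    - [0,0,0,0,0,0,255]
    - [0,0,0,0,0,0,255]
    - [0,0,0,0,0,0,255]
    - [0,0,0,0,0,0,255]
    - [0,0,0,0,0,0,255]
    - [0,0,0,0,0,0,255]

```text
clock: 3.48
tcp_pos: [0.4985, -0.263, 0.0462]
ee_rot: [[0.0, -0.079, -0.997], [-0.0, -0.997, 0.079], [-1.0, 0.0, -0.0]]
ft_force: [-0.5, 0.8, 5.8]
finger_gap: 0.0139
```

Call:
jog_arm:
  moves:
    - [-0.05,0,0,0,0,0,255]
    - [-0.1,0,0,0,0,0,255]
    - [-0.2,0,0,0,0,0,255]
    - [-0.3,0,0,0,0,0,255]
    - [-0.3,0,0,0,0,0,255]
    - [-0.3,0,0,0,0,0,255]
    - [-0.3,0,0,0,0,0,255]
    - [-0.2,0,0,0,0,0,255]
    - [0,0,0,0,0,0,255]
    - [0,0,0,0,0,0,255]
    - [0,0,0,0,0,0,255]

```text
clock: 4.4
tcp_pos: [0.4981, -0.2628, 0.1155]
ee_rot: [[-0.001, -0.079, -0.997], [0.0, -0.997, 0.079], [-1.0, -0.0, 0.001]]
ft_force: [0.4, 1.4, -1.6]
finger_gap: 0.0136
```

```bash
python3 - <<'E'
from workcell import env
import cv2,numpy as np
s=env.read_state(); print(s["ft_force"],s["tcp_pos"])
for n in ("scene","top"):
    d=env.snapshot(n); np.savez(n+"2.npz",**d); a=d["pixels"][:,:,::-1]
    c=a[150:290,270:400] if n=="scene" else a[130:250,320:460]
    cv2.imwrite(f"pics/{n}2.png",cv2.resize(c,None,fx=4,fy=4,interpolation=cv2.INTER_CUBIC))
E
```

```text
[ 0.36577233  1.36397768 -1.59382598] [ 0.4981055  -0.2627918   0.11548182]
```

View pics/scene2.png

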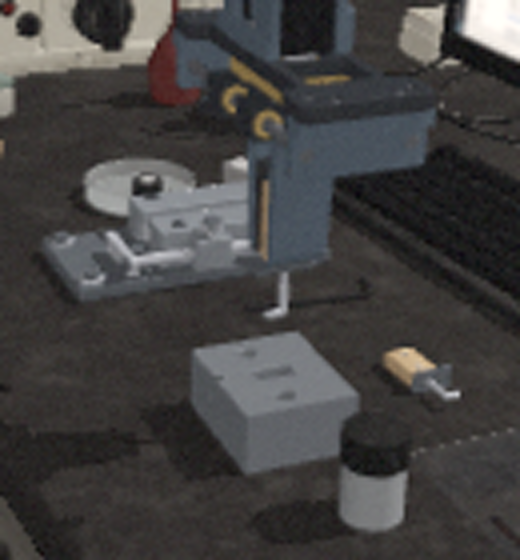

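View pics/top2.png

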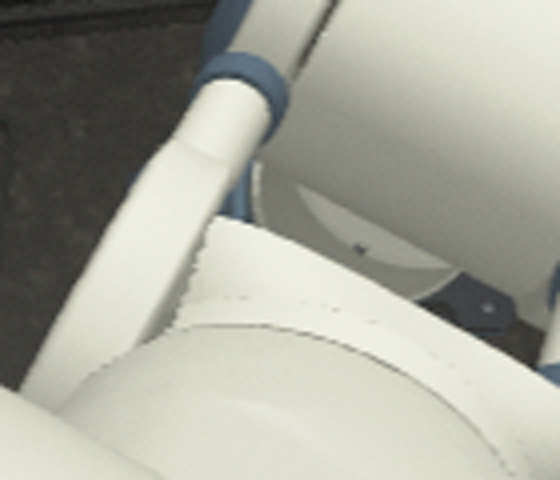

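```bash
python3 - <<'E'
import numpy as np
from h import *
d=dict(np.load("scene2.npz"))
def cr(p): q=proj(d,p); return np.round([(q[0]-270+.5)*4-.5,(q[1]-150+.5)*4-.5],1)
for x in (.495,.498,.501):
    b=np.array([x,-.2626,.0755]); u=np.array([.997,-.079,0]); y=np.array([.079,.997,0])
    print(x,"under",cr(b),"nose tip",cr(b-u*.0115+[0,0,.0025]),"shank L/R",cr(b-u*.0025+[0,0,.02]),cr(b+u*.0025+[0,0,.02]))
print("well",[cr(np.array([.4937,-.2621,.038])+sx*.011*u+sy*.0055*y) for sx,sy in((-1,-1),(1,-1),(1,1),(-1,1))])
import cv2
a=cv2.imread("pics/scene2.png"); cv2.imwrite("pics/z.png",cv2.resize(a[240:400,220:340],None,fx=3.5,fy=3.5,interpolation=cv2.INTER_CUBIC))
E
```

```text
0.495 under [278.8 316.3] nose tip [260.8 315.6] shank L/R [276.  285.9] [284.  284.6]
0.498 under [283.4 315.4] nose tip [265.4 314.6] shank L/R [280.6 285. ] [288.5 283.7]
0.501 under [287.9 314.4] nose tip [269.9 313.6] shank L/R [285.2 284. ] [293.1 282.8]
well [array([261. , 380.7]), array([295.2, 374.3]), array([287.4, 365.8]), array([253.5, 372.1])]
```

View pics/z.png

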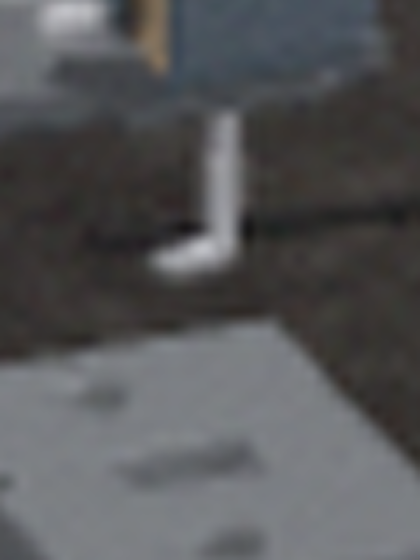

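Call:
jog_arm:
  moves:
    - [0,0,0,-0.085,0,0,255]
    - [0,-0.2,-0.08,0,0,0,255]
    - [0,-0.4,-0.163,0,0,0,255]
    - [0,-0.5,-0.2,0,0,0,255]
    - [0,-0.6,-0.24,0,0,0,255]
    - [0,-0.6,-0.24,0,0,0,255]
    - [0,-0.6,-0.24,0,0,0,255]
    - [0,-0.6,-0.24,0,0,0,255]
    - [0,-0.6,-0.24,0,0,0,255]
    - [0,-0.6,-0.24,0,0,0,255]
    - [0,-0.55,-0.22,0,0,0,255]
    - [0,-0.5,-0.2,0,0,0,255]
    - [0,-0.3,-0.12,0,0,0,255]
    - [0,0,0,0,0,0,255]
    - [0,0,0,0,0,0,255]
    - [0,0,0,0,0,0,255]
    - [0,0,0,0,0,0,255]

```text
clock: 5.92
tcp_pos: [0.6116, -0.0292, 0.1158]
ee_rot: [[-0.0, -0.071, -0.997], [-0.0, -0.997, 0.071], [-1.0, 0.0, 0.0]]
ft_force: [0.1, 0.1, -0.3]
finger_gap: 0.0142
```

```bash
python3 - <<'E'
from workcell import env
import cv2,numpy as np
for n in ("scene","top"):
    d=env.snapshot(n); np.savez(n+"3.npz",**d); a=d["pixels"][:,:,::-1]
    cv2.imwrite(f"pics/{n}3f.png",a)
    c=a[150:260,270:390]
    if n=="scene": cv2.imwrite(f"pics/{n}3.png",cv2.resize(c,None,fx=5,fy=5,interpolation=cv2.INTER_CUBIC))
s=env.read_state(); print(s["tcp_pos"],s["ee_rot"],s["ft_force"],s["clock"])
E
```

```text
[ 0.61171484 -0.02919512  0.11597616] [[-1.08960412e-04 -7.10943013e-02 -9.97469593e-01]
 [-4.06670807e-05 -9.97469598e-01  7.10943061e-02]
 [-9.99999993e-01  4.83106414e-05  1.05793501e-04]] [ 0.08143175 -0.21355368 -0.51628415] 6.0167
```

View pics/scene3.png

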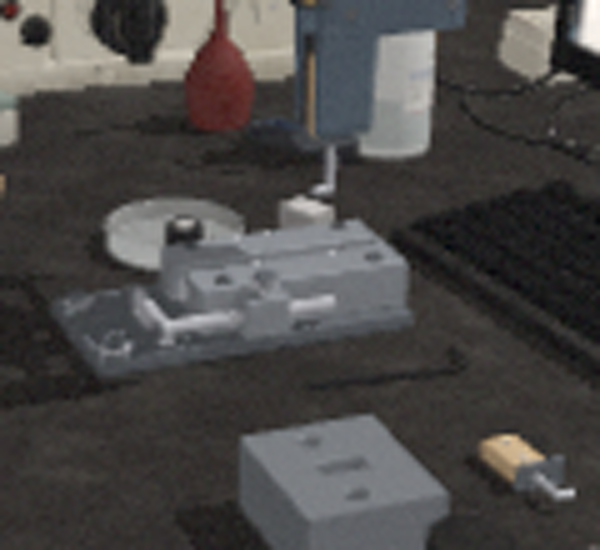

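View pics/top3f.png

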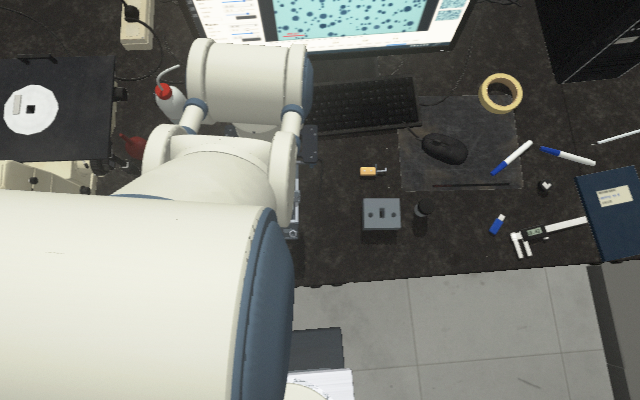

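```bash
python3 - <<'E'
import numpy as np,cv2
from h import *
d=dict(np.load("scene3.npz"))
F=8
def cr(p): q=proj(d,p); return np.round([(q[0]-295+.5)*F-.5,(q[1]-170+.5)*F-.5],1)
yaw=-.07;R=np.array([[np.cos(yaw),-np.sin(yaw),0],[np.sin(yaw),np.cos(yaw),0],[0,0,1]]);c=np.array([.5838,-.026,0])
for p in [(-.065,.005,.04),(-.065,-.005,.04),(.059,-.005,.04),(.059,.005,.04),(.02,.005,.04),(.02,-.005,.04)]: print(p,cr(c+R@p))
o=np.array([.6111,-.0292,.076]);print("under",cr(o),"nose",cr(o+R@[-.0115,0,.0025]))
a=d["pixels"][:,:,::-1]
cv2.imwrite("pics/z3.png",cv2.resize(a[170:225,295:360],None,fx=F,fy=F,interpolation=cv2.INTER_CUBIC))
t=dict(np.load("top3.npz"))["pixels"][:,:,::-1]
cv2.imwrite("pics/t3.png",cv2.resize(t[190:240,355:410],None,fx=10,fy=10,interpolation=cv2.INTER_CUBIC))
E
```

```text
(-0.065, 0.005, 0.04) [ 85.6 267.6]
(-0.065, -0.005, 0.04) [ 95.3 277.8]
(0.059, -0.005, 0.04) [405.8 232. ]
(0.059, 0.005, 0.04) [394.3 222.5]
(0.02, 0.005, 0.04) [299.7 236.3]
(0.02, -0.005, 0.04) [310.7 246.1]
under [327.8 149.3] nose [299.4 146.8]
```

View pics/z3.png

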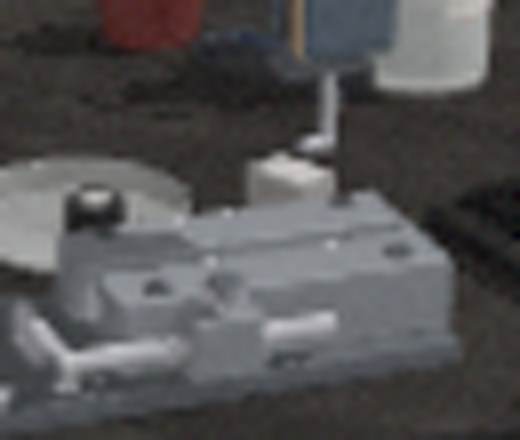

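View pics/t3.png

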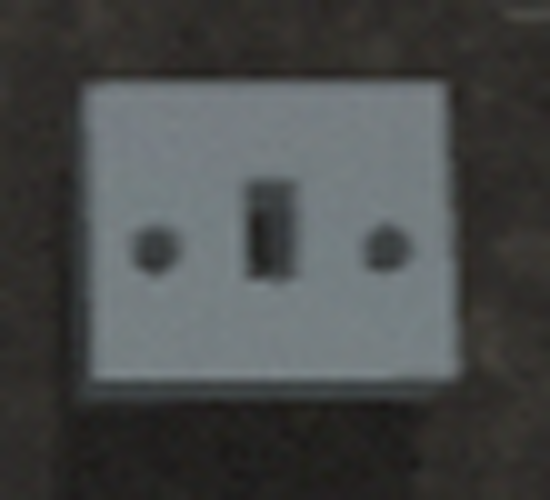

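Call:
jog_arm:
  moves:
    - [0,-0.032,0,0,0,0,255]
    - [0.2,0,0,0,0,0,255]
    - [0.3,0,0,0,0,0,255]
    - [0.15,0,0,0,0,0,255]
    - [0,0,0,0,0,0,255]
    - [0,0,0,0,0,0,255]
    - [0,0,0,0,0,0,255]

```text
clock: 6.6
tcp_pos: [0.6123, -0.0271, 0.0902]
ee_rot: [[0.0, -0.07, -0.998], [-0.0, -0.998, 0.07], [-1.0, 0.0, -0.0]]
ft_force: [-0.6, -0.2, -0.9]
finger_gap: 0.014
```

```bash
python3 - <<'E'
from workcell import env
import cv2,numpy as np
from h import *
t=dict(np.load("top3.npz"))
for x,y in((270,230),(270,180),(270,280),(248,230),(296,230)): print("well",onz(t,(x+.5)/10-.5+355,(y+.5)/10-.5+190,.038))
d=env.snapshot("scene");F=8
cv2.imwrite("pics/z4.png",cv2.resize(d["pixels"][170:225,295:360,::-1],None,fx=F,fy=F,interpolation=cv2.INTER_CUBIC))
E
```

```text
well [ 0.4937601  -0.26216579  0.038     ]
well [ 0.50554406 -0.26348451  0.038     ]
well [ 0.4820367  -0.26085385  0.038     ]
well [ 0.49416186 -0.25705078  0.038     ]
well [ 0.49328526 -0.26821112  0.038     ]
```

View pics/z4.png

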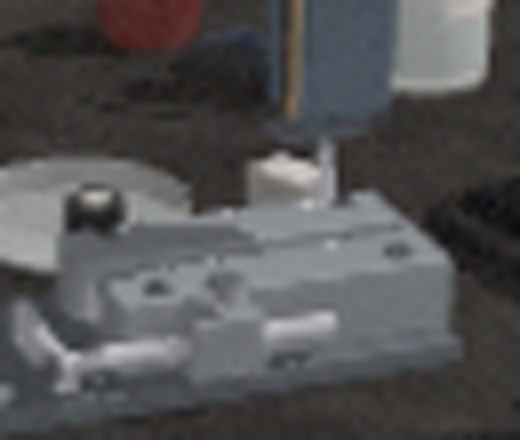

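Call:
jog_arm:
  moves:
    - [0,0.015,0,0,0,0,255]
    - [0.1,0,0,0,0,0,255]
    - [0.1,0,0,0,0,0,255]
    - [0.1,0,0,0,0,0,255]
    - [0,0,0,0,0,0,255]
    - [0,0,0,0,0,0,255]

```text
clock: 7.15
tcp_pos: [0.6118, -0.0276, 0.0775]
ee_rot: [[-0.001, -0.07, -0.998], [0.0, -0.998, 0.07], [-1.0, -0.0, 0.001]]
ft_force: [-0.5, -0.1, -0.8]
finger_gap: 0.0137
```

Call:
jog_arm:
  moves:
    - [0.08,0,0,0,0,0,255]
    - [0.1,0,0,0,0,0,255]
    - [0.1,0,0,0,0,0,255]
    - [0,0,0,0,0,0,255]
    - [0,0,0,0,0,0,255]

```text
clock: 7.57
tcp_pos: [0.6119, -0.0277, 0.0664]
ee_rot: [[-0.001, -0.07, -0.998], [0.0, -0.998, 0.07], [-1.0, -0.0, 0.001]]
ft_force: [-0.5, 0.3, -1.3]
finger_gap: 0.0137
```

Call:
jog_arm:
  moves:
    - [0.08,0,0,0,0,0,255]
    - [0.1,0,0,0,0,0,255]
    - [0.08,0,0,0,0,0,255]
    - [0,0,0,0,0,0,255]
    - [0,0,0,0,0,0,255]
    - [0,0,0,0,0,0,255]

```text
clock: 8.07
tcp_pos: [0.6121, -0.0277, 0.0563]
ee_rot: [[0.0, -0.07, -0.998], [-0.0, -0.998, 0.07], [-1.0, 0.0, -0.0]]
ft_force: [0.4, -0.1, -0.5]
finger_gap: 0.0138
```

```bash
python3 - <<'E'
from workcell import env
import cv2,numpy as np
d=env.snapshot("scene");F=8
cv2.imwrite("pics/z5.png",cv2.resize(d["pixels"][170:225,295:360,::-1],None,fx=F,fy=F,interpolation=cv2.INTER_CUBIC))
E
```

```text
(no output)
```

View pics/z5.png

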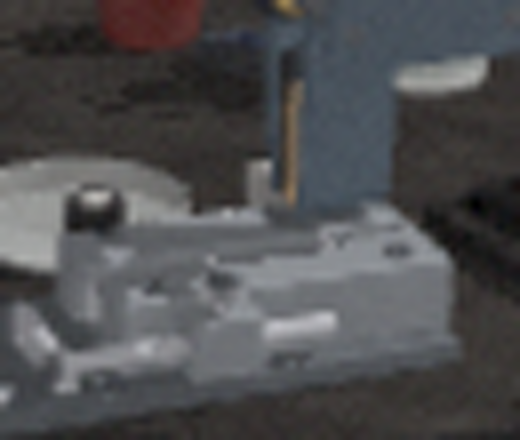

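Call:
jog_arm:
  moves:
    - [0,0,0.08,0,0,0,255]
    - [0,0,0.1,0,0,0,255]
    - [0,0,0.1,0,0,0,255]
    - [0,0,0.08,0,0,0,255]
    - [0,0,0,0,0,0,255]
    - [0,0,0,0,0,0,255]

```text
clock: 8.62
tcp_pos: [0.5975, -0.0267, 0.0564]
ee_rot: [[-0.0, -0.07, -0.998], [-0.0, -0.998, 0.07], [-1.0, 0.0, 0.0]]
ft_force: [-0.1, -0.4, -0.6]
finger_gap: 0.0135
```

Call:
jog_arm:
  moves:
    - [0,0,0.025,0,0,0,255]
    - [0,0,0.025,0,0,0,255]
    - [0,0,0.025,0,0,0,255]
    - [0,0,0.025,0,0,0,255]
    - [0,0,0,0,0,0,255]

```text
clock: 9.03
tcp_pos: [0.5935, -0.0263, 0.0563]
ee_rot: [[-0.0, -0.07, -0.998], [0.0, -0.998, 0.07], [-1.0, -0.0, 0.0]]
ft_force: [0.2, -0.0, -1.3]
finger_gap: 0.0139
```

Call:
jog_arm:
  moves:
    - [0,0,0.025,0,0,0,255]
    - [0,0,0.025,0,0,0,255]
    - [0,0,0.025,0,0,0,255]
    - [0,0,0.025,0,0,0,255]
    - [0,0,0,0,0,0,255]

```text
clock: 9.45
tcp_pos: [0.5901, -0.0261, 0.0565]
ee_rot: [[0.001, -0.07, -0.998], [-0.0, -0.998, 0.07], [-1.0, 0.0, -0.001]]
ft_force: [3.2, -0.4, -1.4]
finger_gap: 0.014
```

Call:
jog_arm:
  moves:
    - [0,0,0.03,0,0,0,255]
    - [0,0,0.04,0,0,0,255]
    - [0,0,0.04,0,0,0,255]
    - [0,0,0.04,0,0,0,255]
    - [0,0,0.04,0,0,0,255]
    - [0,0,0.04,0,0,0,255]
    - [0,0,0.02,0,0,0,255]

```text
clock: 10.03
tcp_pos: [0.5795, -0.0254, 0.0563]
ee_rot: [[-0.0, -0.07, -0.998], [0.0, -0.998, 0.07], [-1.0, -0.0, 0.0]]
ft_force: [4.6, -0.3, -0.7]
finger_gap: 0.0141
```

Call:
jog_arm:
  moves:
    - [0,0,0.03,0,0,0,255]
    - [0,0,0.04,0,0,0,255]
    - [0,0,0.04,0,0,0,255]
    - [0,0,0.04,0,0,0,255]
    - [0,0,0.04,0,0,0,255]
    - [0,0,0.02,0,0,0,255]

```text
clock: 10.53
tcp_pos: [0.5711, -0.0248, 0.0563]
ee_rot: [[-0.0, -0.07, -0.998], [0.0, -0.998, 0.07], [-1.0, -0.0, 0.0]]
ft_force: [4.5, 0.7, -1.3]
finger_gap: 0.0139
```

```bash
python3 - <<'E'
from workcell import env
import cv2,numpy as np
d=env.snapshot("scene");F=8;np.savez("scene6.npz",**d)
cv2.imwrite("pics/z6.png",cv2.resize(d["pixels"][170:225,275:345,::-1],None,fx=F,fy=F,interpolation=cv2.INTER_CUBIC))
s=env.read_state();print(s["ft_force"],s["moment"],s["tcp_pos"])
E
```

```text
[ 3.33068029  0.42432376 -1.37723187] [ 0.06705265 -0.69403304 -0.0305448 ] [ 0.57101908 -0.0247479   0.05630935]
```

View pics/z6.png

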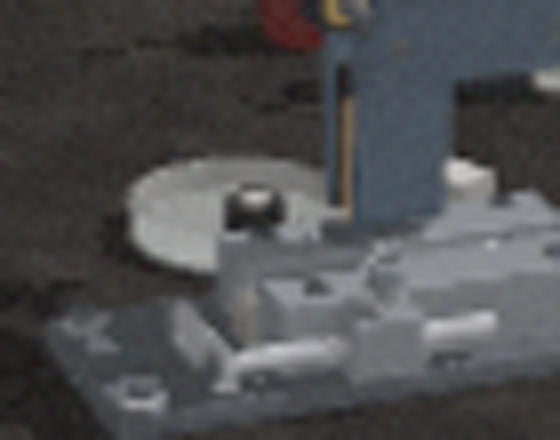

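Call:
jog_arm:
  moves:
    - [0,0,0.02,0,0,0,255]
    - [0,0,0.02,0,0,0,255]
    - [0,0,0.02,0,0,0,255]
    - [0,0,0.02,0,0,0,255]
    - [0,0,0.02,0,0,0,255]
    - [0,0,0.02,0,0,0,255]
    - [0,0,0.02,0,0,0,255]

```text
clock: 11.17
tcp_pos: [0.5657, -0.0244, 0.0563]
ee_rot: [[0.0, -0.07, -0.998], [-0.0, -0.998, 0.07], [-1.0, 0.0, -0.0]]
ft_force: [3.8, 0.5, -1.4]
finger_gap: 0.0137
```

Call:
jog_arm:
  moves:
    - [0,0,0.02,0,0,0,255]
    - [0,0,0.02,0,0,0,255]
    - [0,0,0.02,0,0,0,255]
    - [0,0,0.02,0,0,0,255]

```text
clock: 11.5
tcp_pos: [0.5625, -0.0242, 0.0563]
ee_rot: [[0.0, -0.07, -0.998], [-0.0, -0.998, 0.07], [-1.0, 0.0, -0.0]]
ft_force: [3.8, 1.2, -0.5]
finger_gap: 0.0136
```

```bash
python3 - <<'E'
from workcell import env
import cv2,numpy as np
d=env.snapshot("scene");F=10;np.savez("scene7.npz",**d)
cv2.imwrite("pics/z7.png",cv2.resize(d["pixels"][190:225,285:325,::-1],None,fx=F*1.5,fy=F*1.5,interpolation=cv2.INTER_CUBIC))
s=env.read_state();print(s["ft_force"],s["moment"],s["tcp_pos"])
E
```

```text
[ 3.98704599  0.75080858 -0.30259076] [ 0.16328037 -0.90928228 -0.0094025 ] [ 0.56237813 -0.02418432  0.05633771]
```

View pics/z7.png

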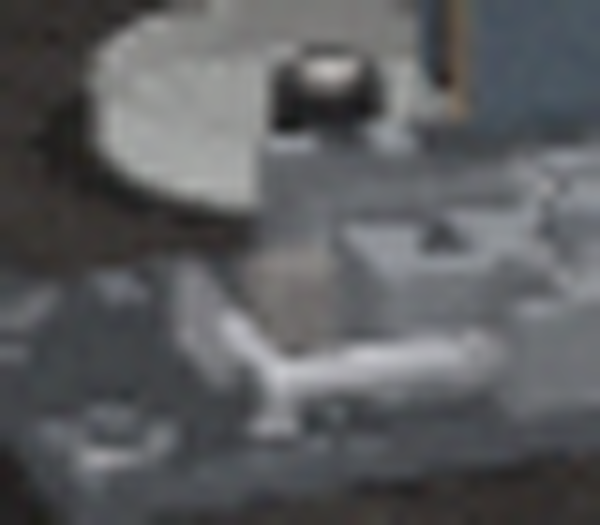

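Call:
jog_arm:
  moves:
    - [0,0,0.015,0,0,0,255]
    - [0,0,0.015,0,0,0,255]
    - [0,0,0.015,0,0,0,255]
    - [0,0,0.015,0,0,0,255]
    - [0,0,0.01,0,0,0,255]

```text
clock: 11.97
tcp_pos: [0.5597, -0.024, 0.0563]
ee_rot: [[0.0, -0.07, -0.998], [0.0, -0.998, 0.07], [-1.0, -0.0, -0.0]]
ft_force: [2.9, 0.8, -0.5]
finger_gap: 0.0137
```

Call:
jog_arm:
  moves:
    - [0,0,0.01,0,0,0,255]
    - [0,0,0.01,0,0,0,255]
    - [0,0,0.01,0,0,0,255]
    - [0,0,0.01,0,0,0,255]

```text
clock: 12.3
tcp_pos: [0.5582, -0.0239, 0.0563]
ee_rot: [[0.0, -0.07, -0.998], [0.0, -0.998, 0.07], [-1.0, -0.0, -0.0]]
ft_force: [4.8, 1.0, -0.4]
finger_gap: 0.0141
```

```bash
python3 - <<'E'
from workcell import env
import cv2,numpy as np
d=env.snapshot("scene");F=10;np.savez("scene8.npz",**d)
cv2.imwrite("pics/z8.png",cv2.resize(d["pixels"][190:225,285:325,::-1],None,fx=F*1.5,fy=F*1.5,interpolation=cv2.INTER_CUBIC))
s=env.read_state();print(s["ft_force"],s["moment"],s["tcp_pos"])
E
```

```text
[ 3.7117662  -0.29647972 -1.66314584] [ 0.18237673 -0.8990497   0.04674912] [ 0.55807844 -0.02385602  0.05632443]
```

View pics/z8.png

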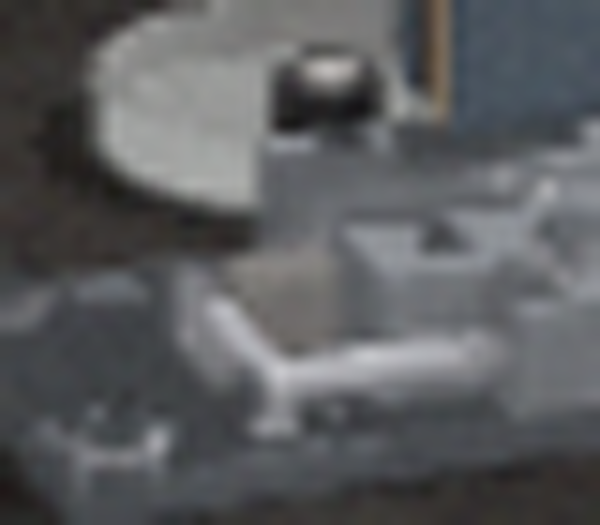

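Call:
jog_arm:
  moves:
    - [0,0,0.006,0,0,0,255]
    - [0,0,0.006,0,0,0,255]
    - [0,0,0.006,0,0,0,255]
    - [0,0,0.006,0,0,0,255]

```text
clock: 12.68
tcp_pos: [0.5572, -0.0238, 0.0563]
ee_rot: [[-0.0, -0.07, -0.998], [0.0, -0.998, 0.07], [-1.0, -0.0, 0.0]]
ft_force: [4.4, 0.4, 0.6]
finger_gap: 0.014
```

Call:
jog_arm:
  moves:
    - [0,0,0.006,0,0,0,255]
    - [0,0,0.006,0,0,0,255]
    - [0,0,0.006,0,0,0,255]
    - [0,0,0,0,0,0,255]

```text
clock: 13.02
tcp_pos: [0.5565, -0.0238, 0.0563]
ee_rot: [[-0.0, -0.07, -0.998], [0.0, -0.998, 0.07], [-1.0, -0.0, 0.0]]
ft_force: [3.9, 0.2, 0.1]
finger_gap: 0.0136
```

Call:
jog_arm:
  moves:
    - [0,0,0.006,0,0,0,255]
    - [0,0,0.006,0,0,0,255]
    - [0,0,0.006,0,0,0,255]
    - [0,0,0,0,0,0,255]

```text
clock: 13.35
tcp_pos: [0.5558, -0.0237, 0.0563]
ee_rot: [[-0.0, -0.07, -0.998], [0.0, -0.998, 0.07], [-1.0, -0.0, 0.0]]
ft_force: [3.9, 1.6, -1.2]
finger_gap: 0.0138
```

Friction reads about 4 N; continuing slowly, one check each 0.7 mm.

Call:
jog_arm:
  moves:
    - [0,0,0.005,0,0,0,255]
    - [0,0,0.005,0,0,0,255]
    - [0,0,0.005,0,0,0,255]
    - [0,0,0,0,0,0,255]

```text
clock: 13.68
tcp_pos: [0.5552, -0.0237, 0.0563]
ee_rot: [[0.0, -0.07, -0.998], [0.0, -0.998, 0.07], [-1.0, -0.0, -0.0]]
ft_force: [3.6, 1.2, -0.7]
finger_gap: 0.0141
```

Call:
jog_arm:
  moves:
    - [0,0,0.005,0,0,0,255]
    - [0,0,0.005,0,0,0,255]
    - [0,0,0.005,0,0,0,255]
    - [0,0,0,0,0,0,255]

```text
clock: 14.02
tcp_pos: [0.5549, -0.0237, 0.0564]
ee_rot: [[0.001, -0.07, -0.998], [-0.0, -0.998, 0.07], [-1.0, -0.0, -0.001]]
ft_force: [5.8, 0.4, -1.7]
finger_gap: 0.0139
```

Call:
jog_arm:
  moves:
    - [0,0,0.005,0,0,0,255]
    - [0,0,0,0,0,0,255]

```text
clock: 14.18
tcp_pos: [0.5548, -0.0237, 0.0564]
ee_rot: [[0.001, -0.07, -0.998], [-0.0, -0.998, 0.07], [-1.0, -0.0, -0.001]]
ft_force: [5.4, 0.6, -1.6]
finger_gap: 0.0137
```

Call:
jog_arm:
  moves:
    - [0,0,0.006,0,0,0,255]
    - [0,0,0,0,0,0,255]

```text
clock: 14.35
tcp_pos: [0.5547, -0.0236, 0.0564]
ee_rot: [[0.001, -0.07, -0.998], [-0.0, -0.998, 0.07], [-1.0, 0.0, -0.001]]
ft_force: [6.5, 1.4, -1.9]
finger_gap: 0.0139
```

Call:
jog_arm:
  moves:
    - [0,0,0.006,0,0,0,255]
    - [0,0,0.006,0,0,0,255]
    - [0,0,0,0,0,0,255]

```text
clock: 14.6
tcp_pos: [0.5546, -0.0236, 0.0565]
ee_rot: [[0.002, -0.07, -0.998], [-0.0, -0.998, 0.07], [-1.0, -0.0, -0.002]]
ft_force: [7.4, 0.7, -1.9]
finger_gap: 0.0134
```

Call:
jog_arm:
  moves:
    - [0,0,0.004,0,0,0,255]
    - [0,0,0,0,0,0,255]

```text
clock: 14.77
tcp_pos: [0.5545, -0.0237, 0.0565]
ee_rot: [[0.002, -0.07, -0.998], [-0.0, -0.998, 0.07], [-1.0, 0.0, -0.002]]
ft_force: [8.1, 1.5, -3.9]
finger_gap: 0.0139
```

Call:
jog_arm:
  moves:
    - [0,0,0.006,0,0,0,255]
    - [0,0,0.006,0,0,0,255]
    - [0,0,0,0,0,0,255]

```text
clock: 15.02
tcp_pos: [0.5544, -0.0236, 0.0566]
ee_rot: [[0.003, -0.07, -0.998], [-0.0, -0.998, 0.07], [-1.0, 0.0, -0.003]]
ft_force: [10.4, 0.4, -4.4]
finger_gap: 0.014
```

Call:
jog_arm:
  moves:
    - [0,0,0.005,0,0,0,255]
    - [0,0,0,0,0,0,255]

```text
clock: 15.18
tcp_pos: [0.5544, -0.0236, 0.0566]
ee_rot: [[0.003, -0.07, -0.998], [-0.0, -0.998, 0.07], [-1.0, 0.0, -0.003]]
ft_force: [10.3, 1.8, -3.8]
finger_gap: 0.0138
```

Call:
jog_arm:
  moves:
    - [0,0,0.006,0,0,0,255]
    - [0,0,0,0,0,0,255]
    - [0,0,0,0,0,0,255]
    - [0,0,0,0,0,0,255]

```text
clock: 15.52
tcp_pos: [0.5543, -0.0236, 0.0567]
ee_rot: [[0.003, -0.07, -0.998], [-0.0, -0.998, 0.07], [-1.0, 0.0, -0.003]]
ft_force: [10.9, 0.9, -4.6]
finger_gap: 0.0142
```

Call:
jog_arm:
  moves:
    - [0,0,0.003,0,0,0,255]
    - [0,0,0,0,0,0,255]
    - [0,0,0,0,0,0,255]
    - [0,0,0,0,0,0,255]
    - [0,0,0,0,0,0,255]

```text
clock: 15.93
tcp_pos: [0.5543, -0.0236, 0.0567]
ee_rot: [[0.003, -0.07, -0.998], [-0.0, -0.998, 0.07], [-1.0, 0.0, -0.003]]
ft_force: [10.7, 1.9, -4.6]
finger_gap: 0.0139
```

Call:
jog_arm:
  moves:
    - [0,0,0,0,0,0,255]
    - [0,0,0,0,0,0,255]
    - [0,0,0,0,0,0,255]
    - [0,0,0,0,0,0,255]
    - [0,0,0,0,0,0,255]
    - [0,0,0,0,0,0,255]

```text
clock: 16.43
tcp_pos: [0.5543, -0.0237, 0.0567]
ee_rot: [[0.003, -0.07, -0.998], [-0.0, -0.998, 0.07], [-1.0, 0.0, -0.003]]
ft_force: [11.7, 1.1, -4.2]
finger_gap: 0.0137
```

```bash
python3 - <<'E'
from workcell import env
import cv2,numpy as np
d=env.snapshot("scene");F=10;np.savez("scene9.npz",**d)
cv2.imwrite("pics/z9.png",cv2.resize(d["pixels"][185:225,285:335,::-1],None,fx=F*1.5,fy=F*1.5,interpolation=cv2.INTER_CUBIC))
s=env.read_state();print(s["ft_force"],s["moment"],s["tcp_pos"])
E
```

```text
[11.73222593  1.17497801 -5.04177199] [ 0.33671435 -2.62532319 -0.0180316 ] [ 0.55425192 -0.02362259  0.05667029]
```

View pics/z9.png

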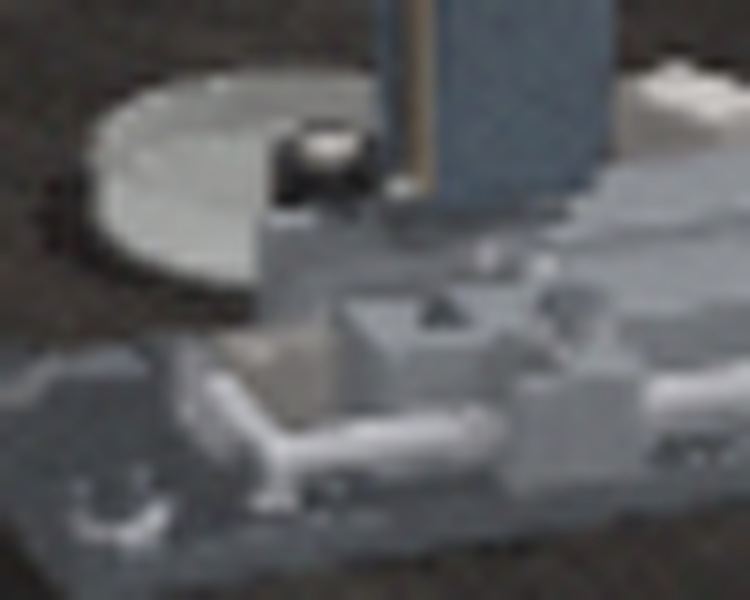

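Call:
jog_arm:
  moves:
    - [0,0,-0.02,0,0,0,255]
    - [0,0,-0.03,0,0,0,255]
    - [0,0,-0.05,0,0,0,255]
    - [0,0,-0.08,0,0,0,255]
    - [0,0,-0.06,0,0,0,255]
    - [0,0,0,0,0,0,255]
    - [0,0,0,0,0,0,255]
    - [0,0,0,0,0,0,255]

```text
clock: 17.15
tcp_pos: [0.5618, -0.0242, 0.0562]
ee_rot: [[-0.001, -0.07, -0.998], [0.0, -0.998, 0.07], [-1.0, 0.0, 0.001]]
ft_force: [-0.8, -0.0, -1.1]
finger_gap: 0.0142
```

Call:
jog_arm:
  moves:
    - [-0.05,0,0,0,0,0,255]
    - [-0.1,0,0,0,0,0,255]
    - [-0.1,0,0,0,0,0,255]
    - [-0.1,0,0,0,0,0,255]
    - [-0.15,0,0,0,0,0,255]
    - [-0.2,0,0,0,0,0,255]
    - [-0.2,0,0,0,0,0,255]
    - [-0.2,0,0,0,0,0,255]
    - [-0.2,0,0,0,0,0,255]
    - [-0.2,0,0,0,0,0,255]
    - [0,0,0,0,0,0,255]
    - [0,0,0,0,0,0,255]
    - [0,0,0,0,0,0,255]

```text
clock: 18.23
tcp_pos: [0.5619, -0.0241, 0.1161]
ee_rot: [[-0.0, -0.07, -0.998], [0.0, -0.998, 0.07], [-1.0, 0.0, 0.0]]
ft_force: [-0.2, 0.7, -0.9]
finger_gap: 0.0137
```

```bash
python3 - <<'E'
from workcell import env
import cv2,numpy as np
d=env.snapshot("scene");np.savez("scene10.npz",**d)
cv2.imwrite("pics/z10.png",cv2.resize(d["pixels"][155:225,280:350,::-1],None,fx=8,fy=8,interpolation=cv2.INTER_CUBIC))
s=env.read_state();print(s["ft_force"],s["tcp_pos"])
E
```

```text
[ 0.52680091 -0.33178664 -0.9450024 ] [ 0.56178576 -0.02409898  0.11595814]
```

View pics/z10.png

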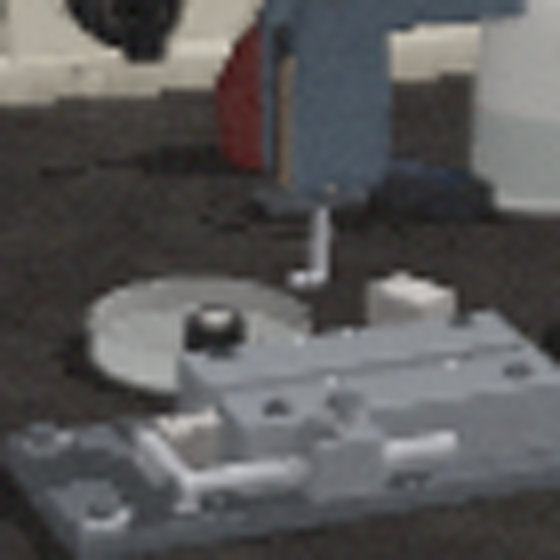

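```bash
python3 - <<'E'
import numpy as np,cv2
from h import *
def an(f,tcp,yaw,x0,y0,w,h,name):
    d=dict(np.load(f)); R=np.array([[np.cos(yaw),-np.sin(yaw),0],[np.sin(yaw),np.cos(yaw),0],[0,0,1]])
    o=np.array(tcp)+[-.0006,0,-.04]
    for z in (.005,.015,.025): print(f,z,"axis",proj(d,o+[0,0,z]).round(2))
    print("nose",proj(d,o+R@[-.0115,0,.0025]).round(2))
    g=d["pixels"][y0:y0+h,x0:x0+w].astype(int).sum(2)/3
    for r in range(h):
        q=np.clip(g[r]-75,0,None); print(y0+r,(q*(np.arange(w)+x0)).sum()/max(q.sum(),1), q.max().round())
an("scene3.npz",(.6117,-.0292,.1159),-.071,329,178,12,13,"a")
an("scene10.npz",(.5619,-.0241,.116),-.07,312,180,14,13,"b")
E
```

```text
scene3.npz 0.005 axis [335.59 186.66]
scene3.npz 0.015 axis [335.69 183.46]
scene3.npz 0.025 axis [335.8  180.24]
nose [331.98 187.94]
178 336.0 6.0
179 335.65142857142854 42.0
180 335.6828358208955 61.0
181 335.6993006993007 65.0
182 335.70181818181817 64.0
183 335.7171717171717 66.0
184 335.6423611111111 62.0
185 335.58204334365325 63.0
186 335.5740181268882 63.0
187 334.4314259763852 116.0
188 333.87391304347824 69.0
189 329.60732984293196 68.0
190 330.9272151898734 112.0
scene10.npz 0.005 axis [319.59 188.56]
scene10.npz 0.015 axis [319.64 185.32]
scene10.npz 0.025 axis [319.69 182.06]
nose [315.89 189.87]
180 318.1555555555555 6.0
181 319.7757847533632 58.0
182 319.6703296703297 61.0
183 319.68367346938777 63.0
184 319.7037037037037 66.0
185 319.44444444444446 63.0
186 319.53314121037465 64.0
187 319.5520231213873 65.0
188 319.5145118733509 67.0
189 318.1541066892464 105.0
190 317.3584521384929 58.0
191 312.78810408921936 36.0
192 313.7942754919499 45.0
```

Call:
jog_arm:
  moves:
    - [0,0,0,0.085,0,0,255]
    - [0,0.2,0.037,0,0,0,255]
    - [0,0.4,0.073,0,0,0,255]
    - [0,0.5,0.092,0,0,0,255]
    - [0,0.6,0.11,0,0,0,255]
    - [0,0.6,0.11,0,0,0,255]
    - [0,0.6,0.11,0,0,0,255]
    - [0,0.6,0.11,0,0,0,255]
    - [0,0.6,0.11,0,0,0,255]
    - [0,0.6,0.11,0,0,0,255]
    - [0,0.57,0.104,0,0,0,255]
    - [0,0.5,0.092,0,0,0,255]
    - [0,0.3,0.055,0,0,0,255]
    - [0,0,0,0,0,0,255]
    - [0,0,0,0,0,0,255]
    - [0,0,0,0,0,0,255]
    - [0,0,0,0,0,0,255]
    - [0,0,0,0,0,0,255]

```text
clock: 19.78
tcp_pos: [0.4987, -0.2618, 0.1163]
ee_rot: [[-0.0, -0.078, -0.997], [0.0, -0.997, 0.078], [-1.0, -0.0, 0.0]]
ft_force: [-0.2, -0.2, -0.4]
finger_gap: 0.0138
```

Call:
jog_arm:
  moves:
    - [0,0.015,0,0,0,0,255]
    - [0.2,0,0,0,0,0,255]
    - [0.3,0,0,0,0,0,255]
    - [0.2,0,0,0,0,0,255]
    - [0.1,0,0,0,0,0,255]
    - [0,0,0,0,0,0,255]
    - [0,0,0,0,0,0,255]
    - [0,0,0,0,0,0,255]

```text
clock: 20.45
tcp_pos: [0.4987, -0.2634, 0.0846]
ee_rot: [[0.0, -0.079, -0.997], [-0.0, -0.997, 0.079], [-1.0, 0.0, -0.0]]
ft_force: [0.3, 0.4, -0.4]
finger_gap: 0.0142
```

```bash
python3 - <<'E'
from workcell import env
import cv2,numpy as np
d=env.snapshot("scene")
cv2.imwrite("pics/z11.png",cv2.resize(d["pixels"][215:270,310:380,::-1],None,fx=8,fy=8,interpolation=cv2.INTER_CUBIC))
E
```

```text
(no output)
```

View pics/z11.png

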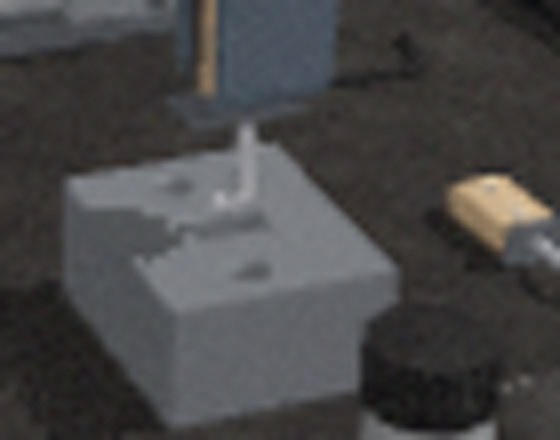

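Call:
jog_arm:
  moves:
    - [0.05,-0.012,0,0,0,0,255]
    - [0.1,0,0,0,0,0,255]
    - [0.1,0,0,0,0,0,255]
    - [0,0,0,0,0,0,255]
    - [0,0,0,0,0,0,255]

```text
clock: 20.92
tcp_pos: [0.4983, -0.2627, 0.0739]
ee_rot: [[-0.001, -0.079, -0.997], [0.0, -0.997, 0.079], [-1.0, -0.0, 0.001]]
ft_force: [0.3, -0.4, -1.0]
finger_gap: 0.014
```

Call:
jog_arm:
  moves:
    - [0.1,0,0,0,0,0,255]
    - [0.1,0,0,0,0,0,255]
    - [0.1,0,0,0,0,0,255]
    - [0.1,0,0,0,0,0,255]
    - [0,0,0,0,0,0,255]
    - [0,0,0,0,0,0,255]

```text
clock: 21.42
tcp_pos: [0.4983, -0.2627, 0.058]
ee_rot: [[-0.001, -0.079, -0.997], [0.0, -0.997, 0.079], [-1.0, -0.0, 0.001]]
ft_force: [-0.5, -0.3, -0.6]
finger_gap: 0.0138
```

Inside the well (underside ≈ 18 mm) with no force. Continue to ~6.5 mm.

Call:
jog_arm:
  moves:
    - [0.08,0,0,0,0,0,255]
    - [0.08,0,0,0,0,0,255]
    - [0.06,0,0,0,0,0,255]
    - [0.04,0,0,0,0,0,255]
    - [0.02,0,0,0,0,0,255]
    - [0,0,0,0,0,0,255]
    - [0,0,0,0,0,0,255]

```text
clock: 22.0
tcp_pos: [0.4986, -0.2628, 0.0471]
ee_rot: [[0.0, -0.079, -0.997], [-0.0, -0.997, 0.079], [-1.0, 0.0, -0.0]]
ft_force: [-0.8, -0.4, -1.0]
finger_gap: 0.0134
```

Call:
jog_arm:
  moves:
    - [0.02,0,0,0,0,0,255]
    - [0.01,0,0,0,0,0,255]
    - [0,0,0,0,0,0,255]

```text
clock: 22.25
tcp_pos: [0.4986, -0.2629, 0.0462]
ee_rot: [[0.0, -0.079, -0.997], [-0.0, -0.997, 0.079], [-1.0, 0.0, -0.0]]
ft_force: [-1.6, 0.9, 4.1]
finger_gap: 0.0139
```

Guard is on the block (+4 N). Release and rise.

Call:
jog_arm:
  moves:
    - [0,0,0,0,0,0,200]
    - [0,0,0,0,0,0,170]
    - [0,0,0,0,0,0,140]
    - [0,0,0,0,0,0,130]
    - [0,0,0,0,0,0,130]
    - [0,0,0,0,0,0,130]

```text
clock: 22.75
tcp_pos: [0.4985, -0.2628, 0.0459]
ee_rot: [[-0.0, -0.079, -0.997], [0.0, -0.997, 0.079], [-1.0, -0.0, 0.0]]
ft_force: [0.4, 0.0, 0.4]
finger_gap: 0.0442
```

Call:
jog_arm:
  moves:
    - [-0.1,0,0,0,0,0,130]
    - [-0.2,0,0,0,0,0,130]
    - [-0.3,0,0,0,0,0,130]
    - [-0.4,0,0,0,0,0,130]
    - [-0.5,0,0,0,0,0,130]
    - [-0.6,0,0,0,0,0,130]
    - [-0.6,0,0,0,0,0,130]
    - [-0.5,0,0,0,0,0,130]
    - [-0.3,0,0,0,0,0,130]
    - [0,0,0,0,0,0,130]
    - [0,0,0,0,0,0,130]
    - [0,0,0,0,0,0,130]

```text
clock: 23.75
tcp_pos: [0.4982, -0.2626, 0.1855]
ee_rot: [[-0.001, -0.079, -0.997], [0.0, -0.997, 0.079], [-1.0, -0.0, 0.001]]
ft_force: [-0.5, -0.3, -0.3]
finger_gap: 0.0446
```

```bash
python3 - <<'E'
from workcell import env
import cv2,numpy as np
d=env.snapshot("scene")
cv2.imwrite("pics/z12.png",cv2.resize(d["pixels"][180:280,280:400,::-1],None,fx=6,fy=6,interpolation=cv2.INTER_CUBIC))
s=env.read_state();print(s["ft_force"],s["tcp_pos"],s["finger_gap"],s["clock"])
E
```

```text
[-0.15991459  0.00543583  0.58320365] [ 0.49805522 -0.26249789  0.18519968] 0.044587468175361356 23.8
```

View pics/z12.png

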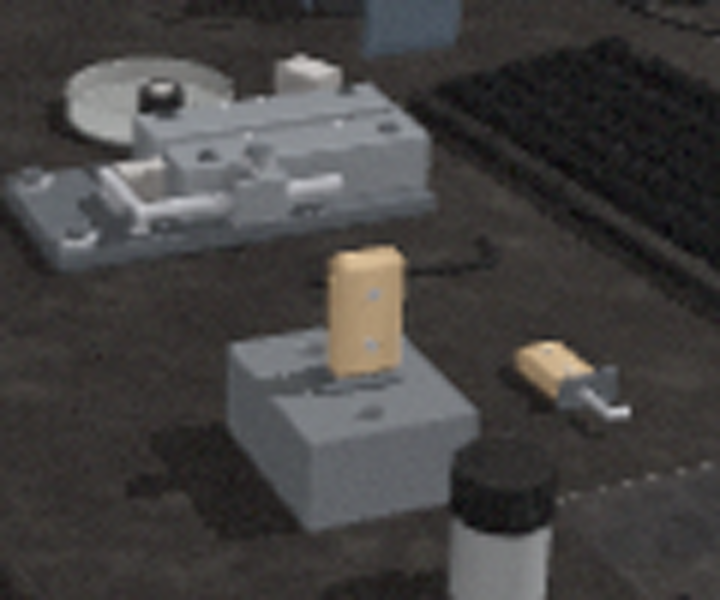

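Call:
jog_arm:
  moves:
    - [0,0.3,0.24,0,0,0,130]
    - [0,0.55,0.43,0,0,0,130]
    - [0,0.55,0.43,0,0,0,130]
    - [0,0.55,0.43,0,0,0,130]
    - [0,0.55,0.43,0,0,0,130]
    - [0,0.55,0.43,0,0,0,130]
    - [0,0.55,0.43,0,0,0,130]
    - [0,0.55,0.43,0,0,0,130]
    - [0,0.55,0.43,0,0,0,130]
    - [0,0.55,0.43,0,0,0,130]
    - [0,0.55,0.43,0,0,0,130]
    - [0,0.55,0.43,0,0,0,130]
    - [0,0.55,0.43,0,0,0,130]
    - [0,0.3,0.2,0,0,0,130]
    - [0,0,0,0,0,0,130]
    - [0,0,0,0,0,0,130]

```text
clock: 25.13
tcp_pos: [0.2523, -0.532, 0.1851]
ee_rot: [[-0.0, -0.08, -0.997], [0.001, -0.997, 0.08], [-1.0, -0.001, 0.0]]
ft_force: [0.2, 0.8, -0.1]
finger_gap: 0.0446
```

```bash
python3 - <<'E'
from workcell import env
import cv2,numpy as np
d=env.snapshot("top")["pixels"][:,:,::-1]
cv2.imwrite("pics/t12.png",cv2.resize(d[150:250,200:440],None,fx=3.3,fy=3.3,interpolation=cv2.INTER_CUBIC))
cv2.imwrite("pics/t12v.png",cv2.resize(d[205:230,260:310],None,fx=14,fy=14,interpolation=cv2.INTER_CUBIC))
E
```

```text
(no output)
```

View pics/t12.png

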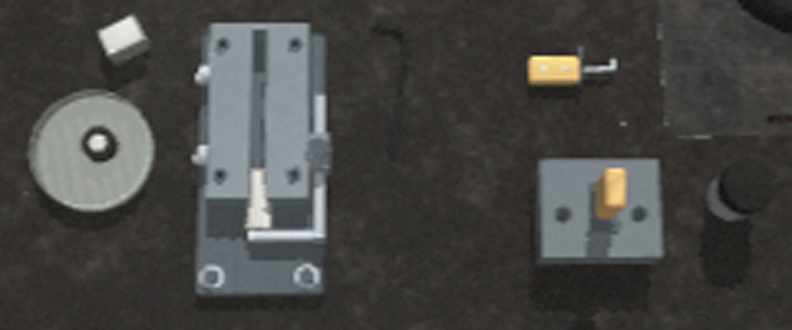

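View pics/t12v.png

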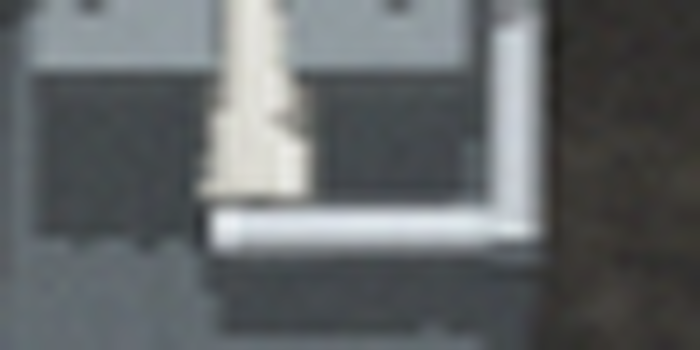

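```bash
python3 - <<'E'
import numpy as np
a=np.load("scene9.npz")["pixels"].astype(int);b=np.load("scene10.npz")["pixels"].astype(int);c=np.load("scene8.npz")["pixels"].astype(int)
for n,x in(("8",c),("held",a),("released",b)):
    print(n)
    for r in (208,209,210,211): print(x[r,295:308].sum(1)//3, (x[r,295:308,0]-x[r,295:308,2]))
E
```

```text
8
[ 72  92 121 119  99 111 123 122 127 119 120 119 104] [-7 -4 -5 -5 -2  4  5  7  7  6  5  4  0]
[ 72  94 126 123 119 101 118 116 112 108 109 111 102] [-5 -5 -7 -4 -2  3  4  5  4  4  2  5 -1]
[ 71  92 124 138 176 166 109 111 108 107 108 111 102] [-7 -7 -5 -4 -6 -3  5  5  3  5  4  2 -1]
[ 71  92 126 130 160 180 151 109 108 108 110 110 103] [-7 -7 -4 -5 -6 -6 -2  6  4  4  4  3  1]
held
[ 73  92 120 119 107 123 139 150 128 117 123 119 102] [-8 -4 -4 -3  1  5  4  4  6  5  5  3  0]
[ 69  92 126 122 118 110 117 120 112 110 113 114 103] [-6 -7 -6 -5 -4  4  5  5  5  4  4  3  0]
[ 71  92 123 139 177 168 110 109 110 110 111 115 101] [-5 -6 -5 -6 -5 -3  4  5  4  4  5  3 -1]
[ 69  93 125 132 160 179 153 110 109 111 112 113 100] [-7 -6 -4 -5 -6 -6  0  5  3  4  4  2 -3]
released
[ 70  91 122 117 118 160 180 180 174 134 136 133 109] [-6 -6 -4 -4  1  6  8  5  6  4  7  4 -2]
[ 68  92 144 185 170 122 152 142 131 111 110 116 104] [-6 -5 -4 -6 -3  3  7  7  6  3  5  5 -4]
[ 98  90 130 159 181 168 121 115 108 109 114 115 104] [-8 -7 -6 -6 -6 -4  6  5  5  6  4  4 -2]
[104 109 123 134 159 180 155 113 110 110 113 111 103] [-8 -7 -4 -4 -7 -6 -1  3  5  4  4  4 -3]
```

```bash
python3 - <<'E'
from workcell import env
print(env.close_job(), env.read_state()["clock"])
E
```

```text
the job is handed in; nothing more can be done
the job is handed in; nothing more can be done
```

I dragged the coupon out against the length stop, held it there for about 1.5 s, and put the pick back in its stand. I handed the job in at about 25 s of the 58 s allowed; no verdict was reported.

- **Pull on the stop:** the sensor read about 4 N while the coupon slid, and 10.5–11.7 N during the hold. That puts roughly 6.5–7.5 N on the stop, a little under the 8 N asked and below the 12 N limit. This is my estimate from the difference, since the stop force is not measured directly.
- **Coupon:** it showed no retreat in the scene images taken while held and after release. The last top view shows a thin dark line, about half a pixel (1 mm or less), between the coupon and the stop finger. I took it for an edge or shadow, and even as a real gap it would be within the 2 mm allowed.
- **Pick:** the last views show it standing upright in the well. I felt the guard touch down on the block (about +4 N) before letting go.
- **Everything else:** the dish, mount, offcut, hex key and canister look unmoved, and the gripper is clear of everything.

The only other unexpected reading was a downward force of 4–5 N on the tool during the hold, which disappeared when I backed the hook off.

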